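# Park the hot-air nozzles in size order

## Task

Put the four loose hot-air nozzles away on the posts of the tapered nozzle rack, each upright with its round collar down over a post and resting on the post's flange, in order of hood size: the smallest on the post at the rack's narrow end, up to the largest at its wide end. Set each one down gently; do not let it drop.

Things in the scene. Friction and masses are not known exactly. Their poses are not given: they have to be found in the camera images.
- nozzle_small: Smallest of 4 loose steel hot-air nozzles, upright: below, a round collar (28 outside, 20 high; bore 24 wide, 19 deep; a clamp screw juts to 19 from the axis); above, an open square hood 14 x 14 mm, from 25 to 52 high. Origin on its axis at the collar's underside; z up, x and y square to the hood's sides. Grasp two facing hood sides from above, fingertips over 25 mm up.
- nozzle_medium: Second smallest of 4 loose steel hot-air nozzles, upright: below, a round collar (28 outside, 20 high; bore 24 wide, 19 deep; a clamp screw juts to 19 from the axis); above, an open square hood 22 x 22 mm, from 25 to 52 high. Origin on its axis at the collar's underside; z up, x and y square to the hood's sides. Grasp two facing hood sides from above, fingertips over 25 mm up.
- nozzle_large: Second largest of 4 loose steel hot-air nozzles, upright: below, a round collar (28 outside, 20 high; bore 24 wide, 19 deep; a clamp screw juts to 19 from the axis); above, an open square hood 31 x 31 mm, from 25 to 52 high. Origin on its axis at the collar's underside; z up, x and y square to the hood's sides. Grasp two facing hood sides from above, fingertips over 25 mm up.
- nozzle_largest: Largest of 4 loose steel hot-air nozzles, upright: below, a round collar (28 outside, 20 high; bore 24 wide, 19 deep; a clamp screw juts to 19 from the axis); above, an open square hood 42 x 42 mm, from 25 to 52 high. Origin on its axis at the collar's underside; z up, x and y square to the hood's sides. Grasp two facing hood sides from above, fingertips over 25 mm up.
- rack: Fixed aluminium plate, 236 mm long, 8 thick, tapering from 40 wide at one end to 72 at the other; four posts in a row along its dark middle slot. Origin on the table, mid-row; x along the row from the narrow end (at -115 mm) to the wide end (+121 mm); z up.
- post_1: Fixed dark steel post 1 of 4 counted from the rack's narrow end, about -88 mm along the rack's x. A flange (40 wide, 3 thick) on which the collar rests and a shaft 12 wide, tapered to a 5 mm tip 19.5 mm above the origin. Origin on its axis under the flange, on the plate's top 8 mm above the table; axes as the rack's. A parked nozzle's origin is 3 mm above it.
- post_2: Fixed dark steel post 2 of 4 counted from the rack's narrow end, about -36 mm along the rack's x. A flange (40 wide, 3 thick) on which the collar rests and a shaft 12 wide, tapered to a 5 mm tip 19.5 mm above the origin. Origin on its axis under the flange, on the plate's top 8 mm above the table; axes as the rack's. A parked nozzle's origin is 3 mm above it.
- post_3: Fixed dark steel post 3 of 4 counted from the rack's narrow end, about 22 mm along the rack's x. A flange (40 wide, 3 thick) on which the collar rests and a shaft 12 wide, tapered to a 5 mm tip 19.5 mm above the origin. Origin on its axis under the flange, on the plate's top 8 mm above the table; axes as the rack's. A parked nozzle's origin is 3 mm above it.
- post_4: Fixed dark steel post 4 of 4 counted from the rack's narrow end, about 88 mm along the rack's x. A flange (40 wide, 3 thick) on which the collar rests and a shaft 12 wide, tapered to a 5 mm tip 19.5 mm above the origin. Origin on its axis under the flange, on the plate's top 8 mm above the table; axes as the rack's. A parked nozzle's origin is 3 mm above it.

How it is judged (in metres and radians):
At the end, for the whole second after the job is handed in: By hood size, smallest on the narrow-end post to largest on the wide-end post, each nozzle sits over its post: axes within 10 mm, collar down on the flange (underside under 6 mm above the plate), upright within 0.12 rad, released and at rest (horizontal distance between nozzle_small and post_1 below 0.01 m and z of nozzle_small in the frame of post_1 between 0 and 0.006 m and angle between each of nozzle_small, nozzle_medium, nozzle_large, nozzle_largest's own z axis and vertical below 0.12 rad and linear speed of each of nozzle_small, nozzle_medium, nozzle_large, nozzle_largest below 0.02 m/s and contact force between the fingers and nozzle_small below 0.1 N and horizontal distance between nozzle_medium and post_2 below 0.01 m and z of nozzle_medium in the frame of post_2 between 0 and 0.006 m and contact force between the fingers and nozzle_medium below 0.1 N and horizontal distance between nozzle_large and post_3 below 0.01 m and z of nozzle_large in the frame of post_3 between 0 and 0.006 m and contact force between the fingers and nozzle_large below 0.1 N and horizontal distance between nozzle_largest and post_4 below 0.01 m and z of nozzle_largest in the frame of post_4 between 0 and 0.006 m and contact force between the fingers and nozzle_largest below 0.1 N); the robot touches nothing.
It fails at once if the nozzle with the 14 mm hood is dropped or knocked (moves faster than 0.6 m/s while not in the fingers: a free fall of about 18 mm) (linear speed of nozzle_small above 0.6 m/s and contact force between the fingers and nozzle_small below 0.1 N).
It fails at once if the nozzle with the 22 mm hood is dropped or knocked (moves faster than 0.6 m/s while not in the fingers: a free fall of about 18 mm) (linear speed of nozzle_medium above 0.6 m/s and contact force between the fingers and nozzle_medium below 0.1 N).
It fails at once if the nozzle with the 31 mm hood is dropped or knocked (moves faster than 0.6 m/s while not in the fingers: a free fall of about 18 mm) (linear speed of nozzle_large above 0.6 m/s and contact force between the fingers and nozzle_large below 0.1 N).
It fails at once if the nozzle with the 42 mm hood is dropped or knocked (moves faster than 0.6 m/s while not in the fingers: a free fall of about 18 mm) (linear speed of nozzle_largest above 0.6 m/s and contact force between the fingers and nozzle_largest below 0.1 N).
It also fails if it takes over 88 s, if anything falls off the work surface, if the arm or the gripper's body presses on something with over 40 N, if the wrist force passes 120 N, or if a joint passes its speed limit or range.

## Robot

A 6-joint arm with a two-finger parallel gripper is mounted at the origin on a cart in front of the work surface, level with it; the furniture and walls round the work are solid. World frame = base frame: x ahead of the robot, y to its left, z up, the work surface at z = 0. Lengths are in mm, angles in rad, forces in N, time in s.
With the tool pointing down it reaches from about 350 to 975 mm from the base axis. Payload 7.1 kg.
Tool frame: the origin (TCP) lies between the finger pads; the fingertips stand 14 mm ahead of it and the grasp point (between the pads) lies 5 mm behind it; z points along the fingers, y is the line along which they close (so a half turn about z gives the same grasp; the last joint's range is limited). The gripper opens to 88 mm and grips with 3 to 60 N. Pads are 20 mm wide; open, the fingers measure 115 mm over their backs; the gripper's body (75 mm by 178 mm) begins 61 mm behind the grasp point.
Start: joints at [1.224, 0.423, 1.63, -0, 1.089, -0.019], TCP at [201.194, 591.714, 236.675] pointing down, gripper open.
Joint ranges: [-3, 3], [-0.9, 2.11], [0.09, 2.58], [-1.31, 4.45], [0.11, 2.69], [-2.54, 2.54]. Speed limits (rad/s): [2.39, 2.39, 3.01, 3.14, 3.14, 3.14].

## Interface

Orientations are given as a rotation vector (axis times angle).
In Python, from workcell import ctrl gives the robot as it stands. The module is installed in compiled form; this text tells all that it offers.
- The arm moves only by the tool servo_tool, never from a script. Its argument "plan" is a list of rows, each a list of 3 entries, a list of its own where there are three numbers: the closure, from 0 (fully open) to 1 (shut), then the shift along the world's x, y, z in mm, then the turn about the world's z in degrees. In form: [[hand, [x, y, z], yaw], ...]. A call has 1 to 10 rows; each row is the pose to reach, as a shift and turn from the pose commanded when the call began; what a row does not reach only later rows make up. A row lasts 1/12 s, in which the tool goes at most 41.7 mm and 7.16 degrees, less where a joint would pass 70% of its speed; a pose out of reach is approached as far as the arm can. A call with a gripper value outside its range is refused whole. The fingers move at their own pace and stop on an object; the grip force is fixed at half the most. Time passes only in rows, so rows that repeat a pose let the fingers close. It gives the time, the measured TCP pose, the force, the opening and the grip force at its end, in the units of the state.
- ctrl.get_obs(): the state, without advancing time (a new reading comes with each control period).
- ctrl.get_image(name): name is "side" or "top"; returns the picture (480x640x3 uint8, blue, green, red); there is no depth.
- ctrl.camera_info(name): a dict with "fovy" (degrees; the focal length in pixels is half the picture's height over the tangent of half this angle, whatever the lens; pixels are square), "cx", "cy" (the principal point, pixels), "k1" (the pictures are not rectified: a ray, as slopes to the right and down, at radius r is drawn at 1 + k1 r^2 times it, then the intrinsics apply), "rvec" (rotation vector, rad) and "tvec" (3), from world to camera coordinates, as OpenCV has them. Camera axes: x right, y down, z forward; pixel columns grow to the right and rows downward; lengths in mm; the calibration is good to about 2 mm. A picture is of the moment at which its call begins. camera_info takes no time and is no camera call.
- ctrl.close_job(): hands the job in; it is judged then, once.
The state is a dict: "t": time; "qpos": joint angles; "qvel": joint speeds; "joint_torque": joint torques, N m; "ee_pos": TCP position; "orientation": TCP orientation; "ft_force": force on the tool from outside, world axes, zero at the start; "moment": the same for the moment, N m; "width": finger opening in mm; "grasp_force": force on a finger pad.
Only numpy, scipy, OpenCV 4.12 (cv2) and the standard library are available. Lean on these libraries where they do the work, as an engineer would, in place of code of your own. Each camera call takes 0.05 s, during which the arm holds its last target. There are 200 camera calls.

## Working session

There is one attempt and no reset: what is moved stays moved. The work goes in short steps, Python scripts to look and compute and a tool call to move; the robot and the scene stay as the last step left them, time stands still between calls to the robot, and variables do not carry over. Pictures are saved under pics/ and viewed, at most 14 in all, crops included, and the job is handed in when it is done.

Besides the shell and the picture viewer there is one more tool, called after ">>>" as a command line: name --argument value ..., lists and objects as JSON in quotes. servo_tool: Moves the arm, as the interface text tells. Its arguments: {"type":"object","properties":{"plan":{"type":"array"}},"required":["plan"]}

```bash
mkdir -p pics; python3 - <<'E'
from workcell import ctrl
import cv2
for n in("top","side"):
    print(n,ctrl.camera_info(n)); cv2.imwrite(f"pics/{n}0.png",ctrl.get_image(n))
o=ctrl.get_obs();print(o)
E
```

```text
top {'fovy': 52.42310236682236, 'cx': 315.8508299349663, 'cy': 238.93696956447394, 'k1': -0.00785000409529017, 'rvec': array([ 2.17113101, -2.20840588,  0.06781175]), 'tvec': array([-36.36501576, 559.15608881, 858.61247944])}
side {'fovy': 47.438998352853766, 'cx': 319.09390757912325, 'cy': 247.21918576330742, 'k1': -0.12517644188539226, 'rvec': array([ 0.27596631, -2.75929851,  1.32396789]), 'tvec': array([539.98267254, 127.15677411, 988.67081091])}
{'t': 0.1, 'qpos': array([ 1.22399871e+00,  4.23751501e-01,  1.63062311e+00,  1.42558209e-06,
        1.08858486e+00, -1.90104259e-02]), 'qvel': array([-0.0004447 , -0.00210553, -0.00203733,  0.00031909, -0.00040311,
       -0.00118024]), 'joint_torque': array([ 5.43053793e-04, -5.45621681e+01, -2.74322069e+01,  6.46375492e-02,
        1.88738859e-02, -3.15442367e-05]), 'ee_pos': array([201.03381802, 591.27108167, 235.98373479]), 'orientation': array([-5.12545082e-01, -3.09924631e+00,  2.11065287e-03]), 'ft_force': array([-0.12716378,  0.60077646,  0.33617507]), 'moment': array([0.04271653, 0.02870686, 0.02395295]), 'grasp_force': 0.0, 'width': 87.85582569930318}
```

View pics/top0.png

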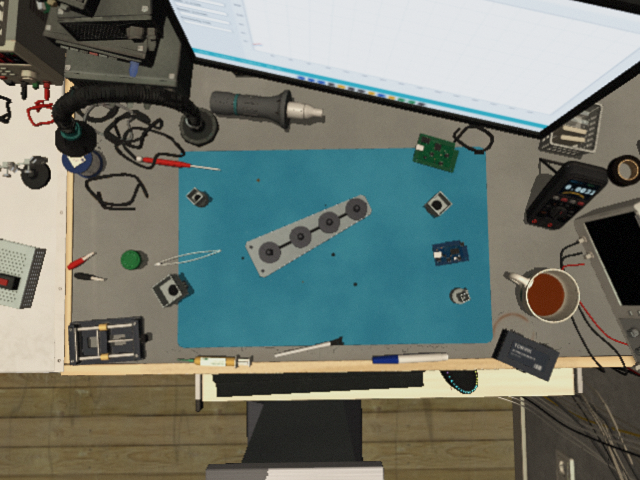

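View pics/side0.png

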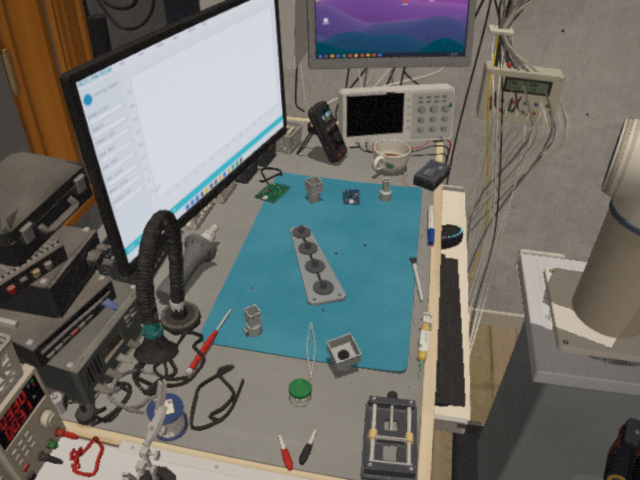

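The top view shows the medium nozzle at (198,197), largest at (172,290), large at (437,204) and small at (460,296). The rack posts run from about (270,252) at the wide end to (356,209) at the narrow end. I'll zoom in next.

```bash
cat > h.py <<'E'
import numpy as np,cv2
from workcell import ctrl
def cam(n):
    c=ctrl.camera_info(n);f=240/np.tan(np.radians(c["fovy"]/2))
    K=np.array([[f,0,c["cx"]],[0,f,c["cy"]],[0,0,1]]);R=cv2.Rodrigues(c["rvec"])[0]
    return K,np.array([c["k1"],0,0,0.]),R,np.array(c["tvec"])
def ray(n,p,z):
    K,d,R,t=cam(n);q=cv2.undistortPoints(np.array(p,float).reshape(-1,1,2),K,d)[:,0]
    v=np.c_[q,np.ones(len(q))]@R;o=-R.T@t
    return (o+v*((z-o[2])/v[:,2])[:,None])[:,:2]
def proj(n,P):
    K,d,R,t=cam(n);return cv2.projectPoints(np.array(P,float).reshape(-1,1,3),cv2.Rodrigues(R)[0],t,K,d)[0][:,0]
E
python3 - <<'E'
from h import *
im=cv2.imread("pics/top0.png");s=cv2.imread("pics/side0.png")
def cr(i,c,w=50,h=50,k=5):
    x,y=c[0]-w//2,c[1]-h//2
    return cv2.resize(i[y:y+h,x:x+w],None,fx=k,fy=k,interpolation=cv2.INTER_CUBIC)
C=[(198,197),(172,290),(437,204)]
a=np.hstack([cr(im,c) for c in C]);D=[(460,296)]
b=np.hstack([cr(im,(460,296)),cr(im,(311,236),100,50)]) 
b=np.hstack([cr(im,(460,296)),cv2.resize(im[190:280,240:380],(500,250))])
cv2.imwrite("pics/c1.png",np.vstack([a,b]))
print(ray("top",C+D,52).round(0),ray("top",[(270,252),(356,209)],11).round(0))
print(proj("top",[[201,591,236],[0,0,0]]),proj("side",[[201,591,236]]))
for n in("top","side"):K,d,R,t=cam(n);print(-R.T@t)
E
```

```text
[[ 633.  157.]
 [ 473.  202.]
 [ 613. -257.]
 [ 454. -291.]] [[ 537.   37.]
 [ 612. -120.]]
[[-163.31616792  507.81748496]
 [ 295.2728147   555.34883614]] [[596.77844151 578.94015261]]
[504.15900916 -45.51553838 891.59708676]
[409.38804958 782.9973714  710.30743022]
```

View pics/c1.png

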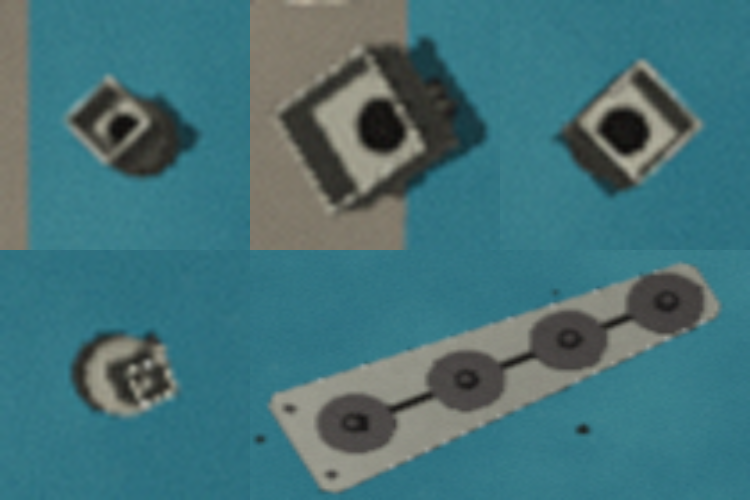

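The crops show the hood-top corners clearly, and the four dark flanges with the wide end at lower left. I'll compute the positions from these.

```bash
python3 - <<'E'
from h import *
im=cv2.imread("pics/top0.png")
def conv(o,off,P): return (np.array(P,float)-off)/5-.4+o
H={"medium":conv((173,172),(0,0),[(109,76),(67,121),(108,165),(152,122)]),
"largest":conv((147,265),(250,0),[(368,45),(277,107),(332,212),(424,150)]),
"large":conv((412,179),(500,0),[(642,60),(580,125),(640,186),(702,125)]),
"small":conv((435,271),(0,250),[(163,343),(123,356),(135,405),(175,392)])}
for k,p in H.items():
    w=ray("top",p,52);e=np.roll(w,-1,0)-w
    a=np.degrees(np.arctan2(e[:,1],e[:,0]))%90
    print(k,w.mean(0).round(1),"sides",np.linalg.norm(e,axis=1).round(1),"ang",a.round(1), "side px",proj("side",[[*w.mean(0),52]]).round(0))
print("small collar",ray("top",conv((435,271),(0,250),[(116,373)]),20))
g=im.max(2).astype(int);hsv=cv2.cvtColor(im,cv2.COLOR_BGR2HSV)
m=((g<110)&(hsv[...,1]<90)).astype(np.uint8)
m[:190]=0;m[280:]=0;m[:,:240]=0;m[:,380:]=0
m=cv2.morphologyEx(cv2.morphologyEx(m,2+1,np.ones((3,3))),cv2.MORPH_OPEN,cv2.getStructuringElement(2,(7,7)))
cs=[c for c in cv2.findContours(m,0,1)[0] if cv2.contourArea(c)>100]
E=sorted([cv2.fitEllipse(c) for c in cs],key=lambda e:-e[0][0])
P=ray("top",[e[0] for e in E],11);print([e[1] for e in E]);print(P.round(1))
d=np.diff(P,axis=0);print(np.linalg.norm(d,axis=1),np.degrees(np.arctan2(*(P[-1]-P[0])[::-1])))
E
```

```text
medium [634.9 163.7] sides [21.3 21.1 21.3 22.2] ang [46.7 42.3 44.  42.3] side px [[252. 309.]]
largest [472.4 211.7] sides [37.5 40.8 37.7 41.1] ang [33.5 27.7 33.2 28. ] side px [[342. 345.]]
large [ 614.4 -261.8] sides [31.6 29.5 30.5 30.6] ang [45.1 43.  43.2 41. ] side px [[314. 179.]]
small [ 455.  -298.8] sides [14.5 17.1 14.5 17.2] ang [16.8 11.9 16.8 11.8] side px [[385. 179.]]
small collar [[ 453.67972802 -296.75139058]]
[(21.613033294677734, 21.793712615966797), (20.51604461669922, 22.065959930419922), (20.7803955078125, 22.39800453186035), (20.3422908782959, 21.849576950073242)]
[[ 612.8 -119.2]
 [ 588.7  -69.3]
 [ 563.8  -17.5]
 [ 536.6   38.4]]
[55.39535981 57.49755844 62.15201978] 115.79973691208914
```

>>> servo_tool --plan '[[0,[22,-21,-4],-2],[0,[50,-50,-9],-4],[0,[77,-76,-14],-6],[0,[105,-104,-19],-8],[0,[132,-130,-24],-10],[0,[160,-158,-29],-12],[0,[187,-184,-34],-13],[0,[217,-214,-40],-14],[0,[217,-214,-40],-14]]'

```text
t: 0.85
ee_pos: [421.4, 373.1, 195.5]
orientation: [0.894, 3.011, -0.004]
ft_force: [-0.5, 0.1, 0.7]
width: 88.2
grasp_force: 0.0
```

>>> servo_tool --plan '[[0,[22,-21,-4],-2],[0,[50,-50,-9],-4],[0,[77,-76,-14],-6],[0,[105,-104,-19],-8],[0,[132,-130,-24],-10],[0,[160,-158,-29],-12],[0,[190,-187,-34],-13],[0,[217,-214,-40],-14],[0,[217,-214,-40],-14],[0,[217,-214,-40],-14]]'

```text
t: 1.68
ee_pos: [635.7, 162.5, 155.7]
orientation: [-1.251, -2.881, 0.001]
ft_force: [-0.6, 0.7, 0.9]
width: 87.9
grasp_force: 0.0
```

>>> servo_tool --plan '[[0,[0,0,-30],0.8],[0,[0,0,-60],0.8],[0,[0,0,-85],0.8],[0,[0,0,-100],0.8],[0,[0,0,-108],0.8],[0,[0,0,-113],0.8],[0,[0,0,-113],0.8],[0.4,[0,0,-113],0.8],[0.6,[0,0,-113],0.8],[1,[0,0,-113],0.8]]'

```text
t: 2.52
ee_pos: [636.1, 163.9, 45.0]
orientation: [1.226, 2.89, 0.002]
ft_force: [0.3, -0.3, -0.5]
width: 71.4
grasp_force: 0.0
```

>>> servo_tool --plan '[[1,[0,0,0],0],[1,[0,0,0],0],[1,[0,0,0],0],[1,[0,0,0],0],[1,[0,0,0],0],[1,[0,0,0],0]]'

```text
t: 3.02
ee_pos: [635.2, 163.7, 43.6]
orientation: [-1.227, -2.892, 0.0]
ft_force: [-0.4, 0.1, -0.4]
width: 31.0
grasp_force: 0.0
```

>>> servo_tool --plan '[[1,[0,0,0],0],[1,[0,0,0],0],[1,[0,0,0],0],[1,[0,0,0],0],[1,[0,0,10],0],[1,[0,0,25],0],[1,[0,0,50],0],[1,[0,0,75],0],[1,[0,0,80],0],[1,[0,0,80],0]]'

```text
t: 3.85
ee_pos: [637.0, 164.2, 127.2]
orientation: [1.225, 2.888, 0.005]
ft_force: [0.8, 0.0, -1.0]
width: 21.7
grasp_force: 30.0
```

```bash
python3 - <<'E'
from h import *
o=ctrl.get_obs();print(o["ee_pos"],o["ft_force"],o["width"])
s=ctrl.get_image("side");p=proj("side",[o["ee_pos"]])[0].astype(int);print(p)
t=ctrl.get_image("top");q=proj("top",[o["ee_pos"]])[0].astype(int);print(q)
f=lambda i,p:cv2.resize(i[p[1]-40:p[1]+40,p[0]-40:p[0]+40],(400,400),interpolation=2)
cv2.imwrite("pics/g1.png",np.hstack([f(s,p),f(t,q)]))
E
```

```text
[637.03632596 164.18116107 127.17748395] [ 0.79522594  0.04650543 -1.03395846] 21.688453644044706
[247 275]
[182 187]
```

View pics/g1.png

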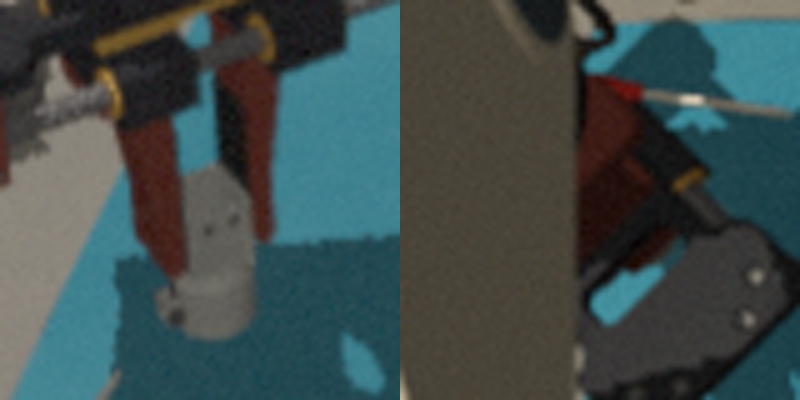

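The side crop shows the nozzle gripped upright by its hood sides with the collar hanging free below. Next I carry it to post 2.

>>> servo_tool --plan '[[1,[-3,-15,0],-2],[1,[-9,-45,0],-6],[1,[-16,-80,0],-10],[1,[-23,-115,0],-14],[1,[-30,-150,0],-18],[1,[-37,-185,0],-18.2],[1,[-43,-215,0],-18.2],[1,[-46.5,-233,0],-18.2],[1,[-46.5,-233,0],-18.2],[1,[-46.5,-233,0],-18.2]]'

```text
t: 4.78
ee_pos: [587.4, -70.6, 122.5]
orientation: [-1.673, -2.657, 0.001]
ft_force: [0.8, -0.7, -0.5]
width: 21.9
grasp_force: 30.0
```

>>> servo_tool --plan '[[1,[0,0,-10],0],[1,[0,0,-20],0],[1,[0,0,-30],0],[1,[0,0,-38],0],[1,[0,0,-38],0],[1,[0,0,-38],0]]'

```text
t: 5.28
ee_pos: [588.1, -68.6, 84.5]
orientation: [-1.667, -2.661, 0.001]
ft_force: [0.5, -1.0, 0.1]
width: 22.1
grasp_force: 30.0
```

```bash
python3 - <<'E'
from h import *
o=ctrl.get_obs();print(o["ee_pos"],o["ft_force"],o["orientation"])
e=o["ee_pos"];s=ctrl.get_image("side");p=proj("side",[e])[0].astype(int);c=p-(40,20)
cv2.imwrite("pics/g2.png",cv2.resize(s[c[1]:c[1]+60,c[0]:c[0]+80],None,fx=8,fy=8,interpolation=2))
a=np.array([0,0,1.])
for n,P in(("collar bot",[e[0],e[1],e[2]-43.6]),("collar top",[e[0],e[1],e[2]-23.6]),("tip",[588.7,-69.3,27.5]),("flange",[588.7,-69.3,11])):print(n,(proj("side",[P])[0]-c)*8)
E
```

```text
[588.13417552 -68.64786324  84.54742662] [ 0.49685051 -1.0015298   0.09705571] [-1.66695260e+00 -2.66066850e+00  1.31112938e-03]
collar bot [322.94469112 305.47451259]
collar top [323.13301053 241.625661  ]
tip [321.17026719 345.75536654]
flange [321.04184194 396.56905413]
```

View pics/g2.png

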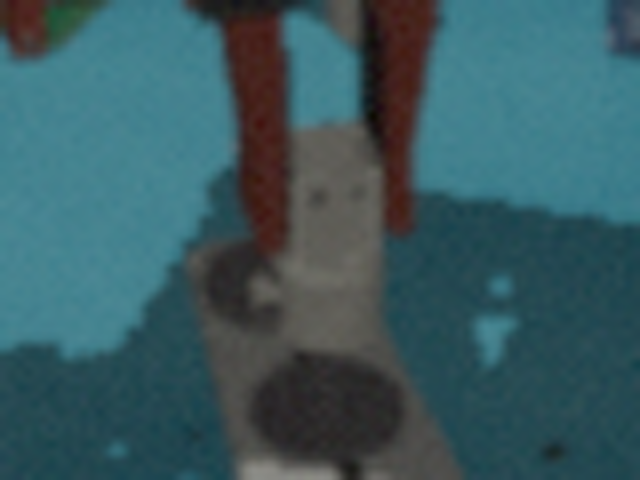

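The collar sits directly above the flange, with collar centre about x=329 and flange centre (328,405). The projections give the same constant offset for both, so it is aligned. Lowering.

>>> servo_tool --plan '[[1,[0,0,-8],0],[1,[0,0,-16],0],[1,[0,0,-22],0],[1,[0,0,-26],0],[1,[0,0,-28],0],[1,[0,0,-29],0],[1,[0,0,-30],0],[1,[0,0,-30.5],0],[1,[0,0,-30.5],0],[1,[0,0,-30.5],0]]'

```text
t: 6.17
ee_pos: [588.8, -69.3, 55.4]
orientation: [1.669, 2.661, 0.0]
ft_force: [-0.2, 0.5, -1.4]
width: 21.9
grasp_force: 30.0
```

>>> servo_tool --plan '[[1,[0,0,-0.5],0],[1,[0,0,-1],0],[1,[0,0,-1],0],[1,[0,0,-1],0]]'

```text
t: 6.5
ee_pos: [588.9, -69.3, 54.5]
orientation: [1.669, 2.661, 0.0]
ft_force: [-0.4, 0.7, 2.3]
width: 21.5
grasp_force: 30.0
```

>>> servo_tool --plan '[[0.7,[0,0,0],0],[0.6,[0,0,0],0],[0.5,[0,0,0],0],[0.4,[0,0,0],0],[0.3,[0,0,0],0],[0.2,[0,0,5],0],[0,[0,0,20],0],[0,[0,0,45],0],[0,[0,0,70],0],[0,[0,0,100],0]]'

```text
t: 7.33
ee_pos: [587.8, -69.2, 154.5]
orientation: [-1.668, -2.66, 0.001]
ft_force: [-0.8, 0.1, 0.2]
width: 82.7
grasp_force: 0.0
```

>>> servo_tool --plan '[[0,[-9,-15,0],-2],[0,[-26,-45,0],-5],[0,[-47,-80,0],-8],[0,[-67,-115,0],-11.5],[0,[-88,-150,0],-11.5],[0,[-108,-185,0],-11.5],[0,[-125,-214,0],-11.5],[0,[-134,-229,0],-11.5],[0,[-134,-229,0],-11.5]]'

```text
t: 8.08
ee_pos: [453.0, -301.1, 154.6]
orientation: [1.932, 2.477, -0.001]
ft_force: [-0.1, 0.1, -0.8]
width: 87.5
grasp_force: 0.0
```

>>> servo_tool --plan '[[0,[0,0,-30],0],[0,[0,0,-60],0],[0,[0,0,-85],0],[0,[0,0,-98],0],[0,[0,0,-106],0],[0,[0,0,-111],0],[0,[0,0,-111],0],[0.4,[0,0,-111],0],[0.6,[0,0,-111],0],[0.6,[0,0,-111],0]]'

```text
t: 8.92
ee_pos: [455.3, -298.6, 44.2]
orientation: [1.926, 2.48, 0.0]
ft_force: [-0.0, -0.4, -0.5]
width: 71.3
grasp_force: 0.0
```

```bash
python3 - <<'E'
from h import *
o=ctrl.get_obs();e=o["ee_pos"];print(e,o["width"],o["orientation"])
s=ctrl.get_image("side");c=proj("side",[e])[0].astype(int)-(40,30)
cv2.imwrite("pics/g3.png",np.hstack([cv2.resize(s[c[1]:c[1]+60,c[0]:c[0]+80],(600,450),interpolation=2)]))
print((proj("side",[[e[0],e[1],e[2]-43.6],[e[0],e[1],52]])-c)*7.5)
E
```

```text
[ 455.34785778 -298.61293772   44.1958779 ] 71.2946206277174 [1.92603958e+00 2.47959783e+00 1.85849024e-04]
[[291.74438042 350.70053869]
 [306.2182649  210.59845977]]
```

View pics/g3.png

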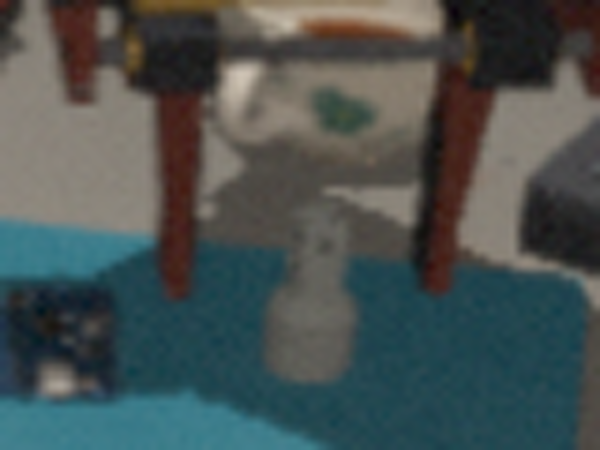

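The 14 mm hood stands at (320,235), between the fingertips at x=178 and x=438, so it is slightly off centre towards −x. I shift a little and close.

>>> servo_tool --plan '[[0.7,[-2,0,0],0],[0.7,[-2,0,0],0],[0.7,[-2,0,0],0],[0.7,[-2,0,0],0],[1,[-2,0,0],0],[1,[-2,0,0],0],[1,[-2,0,0],0],[1,[-2,0,0],0],[1,[-2,0,0],0],[1,[-2,0,0],0]]'

```text
t: 9.8
ee_pos: [452.7, -298.3, 43.1]
orientation: [-1.927, -2.481, 0.0]
ft_force: [-0.0, 0.6, 0.7]
width: 13.8
grasp_force: 30.0
```

>>> servo_tool --plan '[[1,[0,0,0],0],[1,[0,0,0],0],[1,[0,0,0],0],[1,[0,0,0],0]]'

```text
t: 10.13
ee_pos: [452.7, -298.3, 43.2]
orientation: [-1.927, -2.481, 0.0]
ft_force: [-1.1, -0.1, -0.0]
width: 13.8
grasp_force: 30.0
```

>>> servo_tool --plan '[[1,[0,0,10],0],[1,[0,0,30],0],[1,[0,0,60],0],[1,[10,11,80],2],[1,[35,39,80],5],[1,[62,69,80],8],[1,[90,100,80],11.5],[1,[117,131,80],11.5],[1,[142,159,80],11.5],[1,[160,179,80],11.5]]'

```text
t: 10.97
ee_pos: [614.7, -116.7, 124.2]
orientation: [1.666, 2.662, 0.001]
ft_force: [-0.4, -1.3, -0.9]
width: 13.8
grasp_force: 30.0
```

>>> servo_tool --plan '[[1,[0,0,0],0],[1,[0,0,-10],0],[1,[0,0,-20],0],[1,[0,0,-30],0],[1,[0,0,-38],0],[1,[0,0,-38],0],[1,[0,0,-38],0]]'

```text
t: 11.55
ee_pos: [611.6, -120.0, 84.2]
orientation: [-1.67, -2.659, 0.001]
ft_force: [1.0, -0.4, -0.4]
width: 13.8
grasp_force: 30.0
```

```bash
python3 - <<'E'
from h import *
o=ctrl.get_obs();e=o["ee_pos"];print(e,o["ft_force"],o["orientation"])
s=ctrl.get_image("side");c=proj("side",[e])[0].astype(int)-(40,15)
cv2.imwrite("pics/g4.png",cv2.resize(s[c[1]:c[1]+75,c[0]:c[0]+80],None,fx=8,fy=8,interpolation=2))
for n,P in(("collar bot",[e[0],e[1],e[2]-43.2]),("collar top",[e[0],e[1],e[2]-23.2]),("tip",[612.8,-119.2,27.5]),("flange",[612.8,-119.2,11])):print(n,(proj("side",[P])[0]-c)*8)
E
```

```text
[ 611.64764042 -119.96099833   84.15493188] [ 0.96674292 -0.37810456 -0.38293476] [-1.66960051e+00 -2.65889753e+00  1.20849525e-03]
collar bot [323.53763767 264.69768192]
collar top [323.21168198 201.89506763]
tip [318.84975837 307.32834844]
flange [319.16223924 357.41856302]
```

View pics/g4.png

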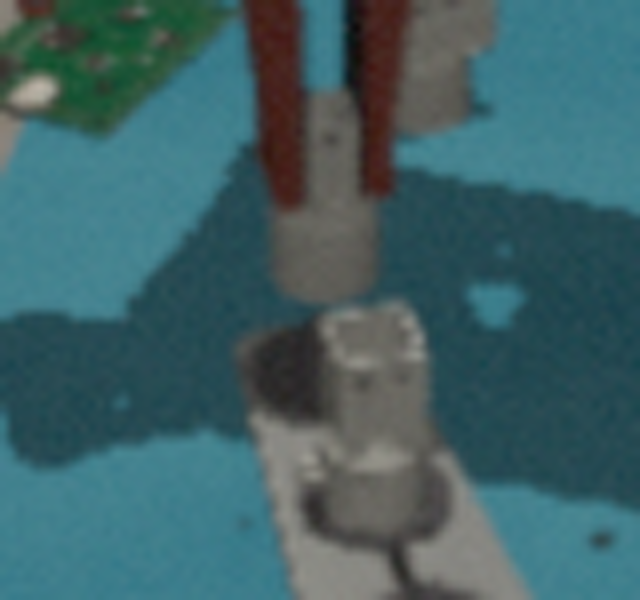

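Medium sits on post 2's flange. The small nozzle's collar (bottom centre about (325,268)) is above post 1's flange (about (323,371)) but perhaps 2–4 mm too far from the camera, so I nudge it +2 in y while lowering.

>>> servo_tool --plan '[[1,[0,2,-6],0],[1,[0,2,-14],0],[1,[0,2,-20],0],[1,[0,2,-24],0],[1,[0,2,-27],0],[1,[0,2,-28.5],0],[1,[0,2,-29.5],0],[1,[0,2,-30.5],0],[1,[0,2,-30.5],0],[1,[0,2,-30.5],0]]'

```text
t: 12.43
ee_pos: [612.8, -117.3, 54.8]
orientation: [1.669, 2.661, 0.0]
ft_force: [0.4, 0.2, -0.3]
width: 13.8
grasp_force: 30.0
```

>>> servo_tool --plan '[[1,[0,0,-0.5],0],[1,[0,0,-1],0],[1,[0,0,-1],0],[1,[0,0,-1],0]]'

```text
t: 12.77
ee_pos: [612.9, -117.3, 54.0]
orientation: [1.669, 2.661, 0.0]
ft_force: [-1.1, -0.0, 2.4]
width: 13.5
grasp_force: 30.0
```

>>> servo_tool --plan '[[0.7,[0,0,0],0],[0.6,[0,0,0],0],[0.5,[0,0,0],0],[0.4,[0,0,0],0],[0.3,[0,0,0],0],[0.2,[0,0,5],0],[0,[0,0,20],0],[0,[0,0,45],0],[0,[0,0,70],0],[0,[0,0,100],0]]'

```text
t: 13.6
ee_pos: [611.8, -117.1, 154.0]
orientation: [-1.668, -2.66, 0.001]
ft_force: [0.2, -0.8, -0.1]
width: 77.3
grasp_force: 0.0
```

>>> servo_tool --plan '[[0,[0,-15,0],3],[0,[1,-45,0],8],[0,[1.7,-80,0],13],[0,[1.7,-115,0],17.2],[0,[1.7,-136,0],17.2],[0,[1.7,-144.5,0],17.2],[0,[1.7,-144.5,0],17.2],[0,[1.7,-144.5,-15],17.2],[0,[1.7,-144.5,-40],17.2],[0,[1.7,-144.5,-60],17.2]]'

```text
t: 14.43
ee_pos: [614.5, -260.1, 93.2]
orientation: [1.251, 2.881, 0.001]
ft_force: [-0.3, -0.0, 0.3]
width: 88.0
grasp_force: 0.0
```

>>> servo_tool --plan '[[0,[0,0,-20],0],[0,[0,0,-35],0],[0,[0,0,-45],0],[0,[0,0,-50.5],0],[0,[0,0,-50.5],0],[0.5,[0,0,-50.5],0],[0.5,[0,0,-50.5],0],[0.5,[0,0,-50.5],0],[0.5,[0,0,-50.5],0]]'

```text
t: 15.18
ee_pos: [614.9, -262.1, 44.1]
orientation: [1.252, 2.88, -0.0]
ft_force: [0.7, -0.4, -0.3]
width: 64.5
grasp_force: 0.0
```

>>> servo_tool --plan '[[1,[0,0,0],0],[1,[0,0,0],0],[1,[0,0,0],0],[1,[0,0,0],0],[1,[0,0,0],0],[1,[0,0,0],0],[1,[0,0,0],0]]'

```text
t: 15.77
ee_pos: [614.4, -261.8, 43.1]
orientation: [-1.252, -2.881, 0.0]
ft_force: [0.3, -0.2, -0.0]
width: 30.9
grasp_force: 29.8
```

>>> servo_tool --plan '[[1,[0,0,0],0],[1,[0,0,10],0],[1,[0,0,30],0],[1,[0,0,60],0],[1,[0,0,90],0],[1,[0,0,105],0],[1,[0,0,107],0],[1,[0,0,107],0]]'

```text
t: 16.43
ee_pos: [615.0, -262.0, 151.7]
orientation: [1.251, 2.879, -0.0]
ft_force: [0.6, 0.8, -1.2]
width: 30.9
grasp_force: 29.8
```

>>> servo_tool --plan '[[1,[-3,15,0],-3],[1,[-9,45,0],-6],[1,[-16,80,0],-10],[1,[-24,115,0],-14],[1,[-31,150,0],-17.2],[1,[-38,185,0],-17.2],[1,[-45,217,0],-17.2],[1,[-49,237,0],-17.2],[1,[-50.6,244.3,0],-17.2],[1,[-50.6,244.3,0],-17.2]]'

```text
t: 17.27
ee_pos: [562.6, -16.0, 148.9]
orientation: [-1.664, -2.662, 0.002]
ft_force: [0.2, -0.3, -0.7]
width: 31.0
grasp_force: 29.8
```

>>> servo_tool --plan '[[1,[0,0,-10],0],[1,[0,0,-30],0],[1,[0,0,-50],0],[1,[0,0,-62],0],[1,[0,0,-65],0],[1,[0,0,-65],0],[1,[0,0,-65],0]]'

```text
t: 17.85
ee_pos: [564.1, -18.1, 85.2]
orientation: [1.67, 2.661, -0.0]
ft_force: [0.6, 0.8, 0.4]
width: 31.2
grasp_force: 29.8
```

```bash
python3 - <<'E'
from h import *
o=ctrl.get_obs();e=o["ee_pos"];print(e,o["ft_force"],o["orientation"])
s=ctrl.get_image("side");c=proj("side",[e])[0].astype(int)-(40,20)
cv2.imwrite("pics/g5.png",cv2.resize(s[c[1]:c[1]+75,c[0]:c[0]+80],None,fx=8,fy=8,interpolation=2))
for n,P in(("collar bot",[e[0],e[1],e[2]-43.2]),("tip",[563.8,-17.5,27.5]),("flange",[563.8,-17.5,11])):print(n,(proj("side",[P])[0]-c)*8)
E
```

```text
[564.12328466 -18.13595444  85.18874162] [0.60275986 0.80989027 0.38198913] [ 1.67006968e+00  2.66085176e+00 -5.02140959e-05]
collar bot [320.94941344 303.59758886]
tip [321.14365835 351.45748942]
flange [320.47584695 402.94044727]
```

View pics/g5.png

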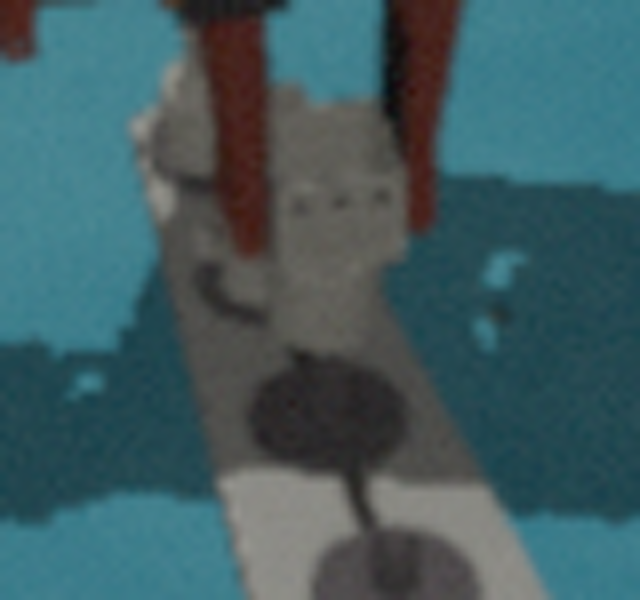

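Post 3's flange centre (328,412) and the collar (x≈328, bottom ≈316) show the same offset from the predictions, so it is aligned. Lowering.

>>> servo_tool --plan '[[1,[0,0,-6],0],[1,[0,0,-14],0],[1,[0,0,-20],0],[1,[0,0,-24],0],[1,[0,0,-27],0],[1,[0,0,-28.5],0],[1,[0,0,-29.5],0],[1,[0,0,-30.5],0],[1,[0,0,-31],0],[1,[0,0,-31],0]]'

```text
t: 18.73
ee_pos: [563.9, -17.5, 54.3]
orientation: [1.669, 2.661, 0.0]
ft_force: [0.3, -0.4, -0.4]
width: 31.0
grasp_force: 29.8
```

>>> servo_tool --plan '[[1,[0,0,-0.5],0],[1,[0,0,-0.5],0],[1,[0,0,-0.5],0]]'

```text
t: 18.98
ee_pos: [564.0, -17.5, 54.0]
orientation: [1.669, 2.661, 0.0]
ft_force: [-1.0, 0.4, 2.5]
width: 30.9
grasp_force: 29.8
```

>>> servo_tool --plan '[[0.55,[0,0,0],0],[0.45,[0,0,0],0],[0.35,[0,0,0],0],[0.3,[0,0,0],0],[0.2,[0,0,0],0],[0.1,[0,0,5],0],[0,[0,0,20],0],[0,[0,0,45],0],[0,[0,0,70],0],[0,[0,0,100],0]]'

```text
t: 19.82
ee_pos: [562.9, -17.5, 154.1]
orientation: [-1.668, -2.66, 0.002]
ft_force: [0.3, 0.9, -0.4]
width: 87.7
grasp_force: 0.0
```

>>> servo_tool --plan '[[0,[-6,15,0],1],[0,[-18,45,0],3],[0,[-32,80,0],5],[0,[-46,115,0],5],[0,[-60,150,0],5],[0,[-74,185,0],5],[0,[-86,215,0],5],[0,[-91.4,229.2,0],5],[0,[-91.4,229.2,0],5]]'

```text
t: 20.57
ee_pos: [471.2, 214.3, 154.1]
orientation: [-1.546, -2.735, -0.001]
ft_force: [-0.3, -0.3, -0.0]
width: 88.1
grasp_force: 0.0
```

>>> servo_tool --plan '[[0,[0,0,-20],0],[0,[0,0,-50],0],[0,[0,0,-70],0],[0,[0,0,-75],0],[0,[0,0,-75],0]]'

```text
t: 20.98
ee_pos: [471.7, 210.7, 77.6]
orientation: [-1.551, -2.73, 0.004]
ft_force: [0.9, 1.1, 0.1]
width: 87.9
grasp_force: 0.0
```

```bash
python3 - <<'E'
from h import *
o=ctrl.get_obs();e=o["ee_pos"];print(e,o["ft_force"],o["orientation"],o["width"])
s=ctrl.get_image("side");c=proj("side",[e])[0].astype(int)-(50,25)
cv2.imwrite("pics/g6.png",cv2.resize(s[c[1]:c[1]+90,c[0]:c[0]+100],None,fx=6,fy=6,interpolation=2))
print((proj("side",[[e[0],e[1],52]])[0]-c)*6)
E
```

```text
[471.74212516 210.65513941  77.58307575] [0.85734109 1.14462427 0.08470983] [-1.55135079 -2.72975392  0.00393165] 87.94731143356674
[299.24571419 218.67847872]
```

View pics/g6.png

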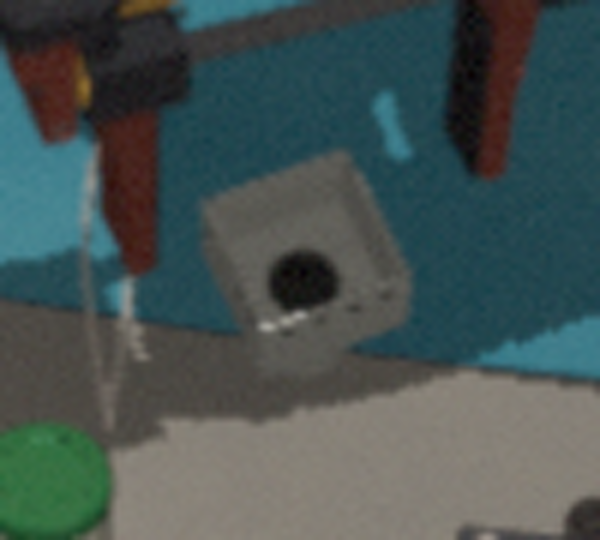

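The largest hood's top corners are at crop (202,205), (343,152), (410,272) and (265,330), between the open fingers. I'll ray-cast them.

```bash
python3 - <<'E'
from h import *
e=[471.74,210.66,77.58];c=proj("side",[e])[0].astype(int)-(50,25)
w=ray("side",np.array([(202,205),(343,152),(410,272),(265,330)])/6-.4+c,52)
d=np.roll(w,-1,0)-w;print(w.mean(0),np.linalg.norm(d,axis=1),np.degrees(np.arctan2(d[:,1],d[:,0]))%90)
E
```

```text
[469.90746809 216.40697237] [42.77571476 44.58397048 42.91186717 44.83057944] [37.82450294 31.59019554 38.13578898 31.45037638]
```

>>> servo_tool --plan '[[0,[-1,2,-8],2],[0,[-1,2,-18],2],[0,[-1,2,-28],2],[0,[-1,2,-34],2],[0,[-1,2,-35.5],2],[0,[-1,2,-35.5],2],[0.4,[-1,2,-35.5],2],[0.4,[-1,2,-35.5],2],[0.4,[-1,2,-35.5],2],[0.4,[-1,2,-35.5],2]]'

```text
t: 21.87
ee_pos: [471.6, 213.8, 43.5]
orientation: [1.503, 2.758, 0.001]
ft_force: [0.5, -0.3, 1.3]
width: 64.3
grasp_force: 0.0
```

>>> servo_tool --plan '[[1,[0,0,0],0],[1,[0,0,0],0],[1,[0,0,0],0],[1,[0,0,0],0],[1,[0,0,0],0],[1,[0,0,0],0]]'

```text
t: 22.37
ee_pos: [471.5, 213.8, 43.2]
orientation: [1.503, 2.758, 0.0]
ft_force: [-0.9, 0.3, 0.4]
width: 43.6
grasp_force: 29.1
```

>>> servo_tool --plan '[[1,[0,0,0],0],[1,[0,0,0],0],[1,[0,0,10],0],[1,[0,0,30],0],[1,[0,0,60],0],[1,[0,0,85],0],[1,[0,0,90],0]]'

```text
t: 22.95
ee_pos: [473.3, 214.5, 137.2]
orientation: [1.502, 2.755, 0.007]
ft_force: [0.8, 0.6, -0.5]
width: 44.1
grasp_force: 29.1
```

>>> servo_tool --plan '[[1,[5,-14,0],-2],[1,[15,-40,0],-4],[1,[26,-70,0],-7],[1,[39,-105,0],-7],[1,[50,-135,0],-7],[1,[60,-161,0],-7],[1,[65,-175.3,0],-7],[1,[65,-175.3,-10],-7],[1,[65,-175.3,-30],-7],[1,[65,-175.3,-48],-7]]'

```text
t: 23.78
ee_pos: [536.0, 38.5, 84.1]
orientation: [1.67, 2.661, 0.0]
ft_force: [-0.3, -1.0, -1.8]
width: 43.3
grasp_force: 29.1
```

>>> servo_tool --plan '[[1,[0,0,0],0],[1,[0,0,0],0],[1,[0,0,0],0]]'

```text
t: 24.03
ee_pos: [536.3, 39.0, 85.3]
orientation: [-1.668, -2.662, 0.0]
ft_force: [0.1, 0.4, -1.4]
width: 44.0
grasp_force: 29.1
```

```bash
python3 - <<'E'
from h import *
o=ctrl.get_obs();e=o["ee_pos"];print(e,o["ft_force"],o["orientation"],o["width"])
s=ctrl.get_image("side");c=proj("side",[e])[0].astype(int)-(40,25)
cv2.imwrite("pics/g7.png",cv2.resize(s[c[1]:c[1]+75,c[0]:c[0]+80],None,fx=8,fy=8,interpolation=2))
for n,P in(("collar bot",[e[0],e[1],e[2]-43.2]),("tip",[536.6,38.4,27.5]),("flange",[536.6,38.4,11])):print(n,(proj("side",[P])[0]-c)*8)
E
```

```text
[536.28114809  38.98805006  85.31599408] [ 0.14526489  0.44082778 -1.41359477] [-1.66801335e+00 -2.66189696e+00  1.66609547e-04] 43.97798693809344
collar bot [318.39614096 344.78380524]
tip [316.26335915 389.98506475]
flange [314.88146038 442.06204686]
```

View pics/g7.png

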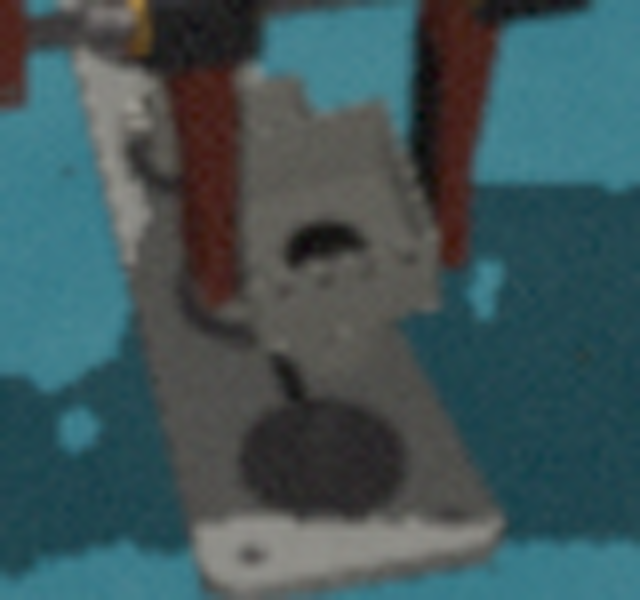

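Flange 4 is centred at (323,457), and the collar bottom is at about y=361, with matching offsets of 15–16. It is aligned, so I lower it.

>>> servo_tool --plan '[[1,[0,0,-6],0],[1,[0,0,-14],0],[1,[0,0,-20],0],[1,[0,0,-24],0],[1,[0,0,-27],0],[1,[0,0,-28.5],0],[1,[0,0,-29.5],0],[1,[0,0,-30.5],0],[1,[0,0,-31],0],[1,[0,0,-31],0]]'

```text
t: 24.92
ee_pos: [535.6, 38.5, 54.1]
orientation: [-1.668, -2.66, 0.001]
ft_force: [-4.4, 4.5, 2.8]
width: 41.9
grasp_force: 30.0
```

>>> servo_tool --plan '[[1,[0,0,-0.5],0],[1,[0,0,-0.5],0],[1,[0,0,-0.5],0]]'

```text
t: 25.17
ee_pos: [535.6, 38.4, 53.9]
orientation: [-1.668, -2.66, 0.001]
ft_force: [-6.2, 2.3, 5.3]
width: 42.0
grasp_force: 30.0
```

>>> servo_tool --plan '[[1,[-1,0.5,0.3],0],[1,[-2,1,0.3],0],[1,[-2,1,0.3],0],[1,[-2,1,0.3],0]]'

```text
t: 25.5
ee_pos: [535.0, 39.3, 54.2]
orientation: [1.668, 2.661, 0.001]
ft_force: [-0.9, -0.3, 3.3]
width: 41.9
grasp_force: 29.9
```

```bash
python3 - <<'E'
from h import *
o=ctrl.get_obs();e=o["ee_pos"];print(e,o["ft_force"],o["moment"],o["width"])
s=ctrl.get_image("side");c=proj("side",[e])[0].astype(int)-(40,35)
cv2.imwrite("pics/g8.png",cv2.resize(s[c[1]:c[1]+75,c[0]:c[0]+80],None,fx=8,fy=8,interpolation=2))
for n,P in(("collar bot",[e[0],e[1],e[2]-43.2]),("flange",[536.6,38.4,11])):print(n,(proj("side",[P])[0]-c)*8)
E
```

```text
[534.97984011  39.27418385  54.2479473 ] [-0.92574118 -0.33178001  3.26821116] [ 0.0007173   0.20690384 -0.00928837] 41.854052891989284
collar bot [320.96739456 421.36104456]
flange [314.88146038 418.06204686]
```

View pics/g8.png

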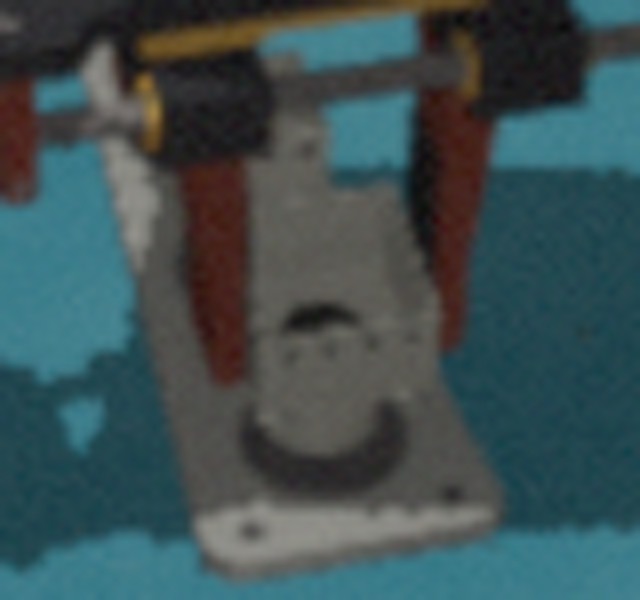

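The collar is on the flange (flange centre x≈323, bottom 493; collar bottom 458), but it sits a few mm far from the camera, against the shaft. I recentre slightly.

>>> servo_tool --plan '[[1,[0,0,1],0],[1,[-0.5,1.5,1],0],[1,[-1,3,1],0],[1,[-1,3,0.6],0],[1,[-1,3,0.2],0],[1,[-1,3,0],0],[1,[-1,3,0],0]]'

```text
t: 26.13
ee_pos: [533.5, 42.5, 54.2]
orientation: [1.669, 2.662, 0.0]
ft_force: [-1.9, 0.6, 4.4]
width: 41.8
grasp_force: 30.0
```

>>> servo_tool --plan '[[0.45,[0,0,0],0],[0.35,[0,0,0],0],[0.25,[0,0,0],0],[0.15,[0,0,0],0],[0,[0,0,0],0],[0,[0,0,0],0],[0,[0,0,10],0],[0,[0,0,35],0],[0,[0,0,70],0],[0,[0,0,105],0]]'

```text
t: 26.97
ee_pos: [532.5, 42.3, 160.1]
orientation: [-1.668, -2.66, 0.002]
ft_force: [0.8, -0.0, -0.4]
width: 87.7
grasp_force: 0.0
```

>>> servo_tool --plan '[[0,[-20,20,20],0],[0,[-45,45,40],0],[0,[-70,70,60],0],[0,[-95,95,80],0],[0,[-120,120,80],0],[0,[-140,140,80],0],[0,[-160,160,80],0],[0,[-160,180,80],0],[0,[-160,200,80],0],[0,[-160,200,80],0]]'

```text
t: 27.8
ee_pos: [373.5, 245.0, 240.1]
orientation: [1.665, 2.663, 0.004]
ft_force: [-0.5, 0.5, -0.4]
width: 88.0
grasp_force: 0.0
```

```bash
python3 - <<'E'
from h import *
o=ctrl.get_obs();print(o["ee_pos"],o["ft_force"],o["qvel"])
s=ctrl.get_image("side");t=ctrl.get_image("top")
cv2.imwrite("pics/f.png",np.hstack([cv2.resize(s[215:315,280:360],(400,500),interpolation=2),cv2.resize(t[185:275,245:385],(400,257),interpolation=2)[:0].reshape(0,400,3) if 0 else cv2.copyMakeBorder(cv2.resize(t[185:275,245:385],(400,257),interpolation=2),0,243,0,0,0)]))
E
```

```text
[373.51079775 244.98147972 240.11231353] [-0.46192354  0.54984909 -0.44249011] [-0.04921986 -0.00816328  0.03218115 -0.02052144  0.00996335 -0.06394338]
```

View pics/f.png

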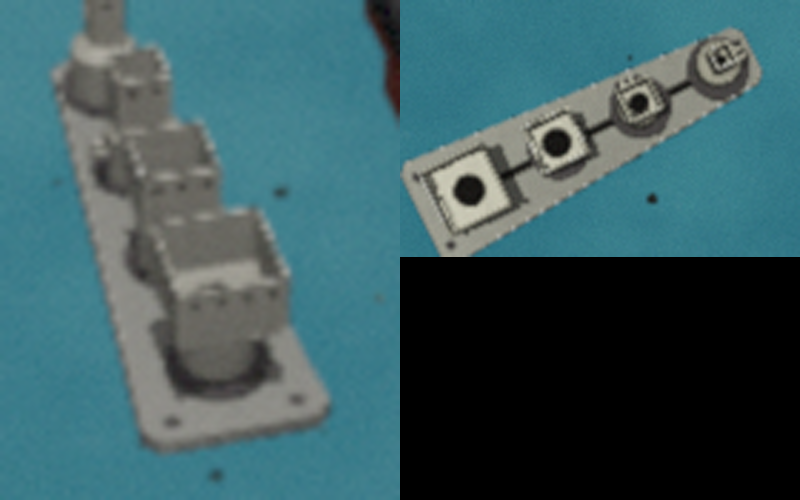

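All four nozzles sit upright on their flanges in the right order, and the arm is clear. Handing in.

```bash
python3 -c "
from workcell import ctrl
print(ctrl.close_job())"
```

```text
the job is handed in; nothing more can be done
None
```

All four nozzles are on their posts in order of hood size, smallest at the narrow end, each set down gently and released, and the job is handed in at about 28 s; the result was not reported back, and the final picture shows all four seated upright.

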